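# Push down the pop-ups of a toy before packing

### The job

The pop-up shape toy is going to be packed: with the fingertips (fingers closed), lightly push down its round pop-up, then its triangular one, then its cross-shaped one, in that order, each down to its stop, where it stays. The square one is freshly glued and must be left standing up. Only press from above: do not shift or lift the toy, and leave the toy car, the rocket and the glue jar beside it alone.

Things in the scene. Friction and masses are not known exactly. Their poses are not given: they have to be found in the camera images.
- toy: The toy's base: a loose wooden block 200 x 200 mm, 45 mm high, 0.6 to 1.2 kg, lying flat on the bench at any yaw. Origin: centre of its underside, z up. Four white pop-ups of equal height stand out of dark round rims in its top, at (x, y) in its frame: round (+45, +45) mm, square (+45, -45), triangle (-45, -45), cross (-45, +45).
- round_top (a point): Round-shaped pop-up of the toy, seen from above a full disc: diameter 42 mm. Plain white plastic, flat top. This point is the centre of its top face and moves with it; standing fully up it is 73 mm above the toy's underside, at its stop 59 mm (14 mm above the base's top).
- triangle_top (a point): Triangle-shaped pop-up of the toy, seen from above an equilateral triangle: side 47 mm, the point being its centroid. Plain white plastic, flat top. This point is the centre of its top face and moves with it; standing fully up it is 73 mm above the toy's underside, at its stop 59 mm (14 mm above the base's top). One corner points along the toy's +x.
- cross_top (a point): Cross-shaped pop-up of the toy, seen from above a plus sign: 46 mm across, bars 15 mm wide along the toy's x and y. Plain white plastic, flat top. This point is the centre of its top face and moves with it; standing fully up it is 73 mm above the toy's underside, at its stop 59 mm (14 mm above the base's top).
- square_top (a point): Square-shaped pop-up of the toy, seen from above a square: side 38 mm, sides along the toy's x and y. Plain white plastic, flat top. This point is the centre of its top face and moves with it; standing fully up it is 73 mm above the toy's underside, at its stop 59 mm (14 mm above the base's top). It must stay up.
- round (a joint): How far the round pop-up is pushed in, m: 0 fully up, 0.014 at its stop. It starts between 0 and 0.002 and slides straight down into the toy; it moves at about 3 N plus 15 N per m/s, has no spring, and stays wherever it is left. The stop is soft: pushed past it, the pop-up gives way from 6 N on, 0.8 N per mm, for at most 12 mm more, and springs back to the stop when let go.
- triangle (a joint): How far the triangle pop-up is pushed in, m: 0 fully up, 0.014 at its stop. It starts between 0 and 0.002 and slides straight down into the toy; it moves at about 3 N plus 15 N per m/s, has no spring, and stays wherever it is left. The stop is soft: pushed past it, the pop-up gives way from 6 N on, 0.8 N per mm, for at most 12 mm more, and springs back to the stop when let go.
- cross (a joint): How far the cross pop-up is pushed in, m: 0 fully up, 0.014 at its stop. It starts between 0 and 0.002 and slides straight down into the toy; it moves at about 3 N plus 15 N per m/s, has no spring, and stays wherever it is left. The stop is soft: pushed past it, the pop-up gives way from 6 N on, 0.8 N per mm, for at most 12 mm more, and springs back to the stop when let go.
- square (a joint): How far the square pop-up is pushed in, m: 0 fully up, 0.014 at its stop. It starts between 0 and 0.002 and slides straight down into the toy; it moves at about 3 N plus 15 N per m/s, has no spring, and stays wherever it is left. The stop is soft: pushed past it, the pop-up gives way from 6 N on, 0.8 N per mm, for at most 12 mm more, and springs back to the stop when let go.
- car: Bystander: loose brown wooden toy car, 85 x 48 mm, 45 mm high, on the bench beside the toy. Origin: centre of its underside.
- rocket: Bystander: loose brown wooden toy rocket standing on the bench, foot diameter 44 mm, 70 mm high. Origin: centre of its underside.
- jar: Bystander: loose glue jar standing on the bench, diameter 48 mm, 60 mm high. Origin: centre of its underside.

How it is judged:
By the outcome, as a careful person would: the job done as asked, in the order asked, and still so for the second after the job is handed in, with the robot touching nothing.
It also fails if it takes over 51 s, if anything falls off the work surface, if the arm or the gripper's body presses on something with over 40 N, if the wrist force passes 120 N, or if a joint passes its speed limit or range.

### The arm

A 6-joint arm with a two-finger parallel gripper is mounted at the origin on the work surface. World frame = base frame: x ahead of the robot, y to its left, z up, the work surface at z = 0. Lengths are in m, angles in rad, forces in N, time in s.
With the tool pointing down it reaches from about 0.35 to 0.95 m from the base axis. Payload 17.4 kg.
Tool frame: the origin (TCP) lies at the very end of the fingers, on their centre line; the grasp point (between the pads) lies 19 mm behind it; z points along the fingers, y is the direction in which the jaws open and shut (so a half turn about z gives the same grasp; the last joint's range is limited). The gripper opens to 93 mm and grips with 3 to 60 N. Pads are 15 mm wide; open, the fingers measure 128 mm over their backs; the gripper's body (75 mm by 188 mm) begins 65 mm behind the grasp point.
Start: joints at [1.172, 0.116, 1.442, -0, 1.584, -0.038], TCP at [0.238, 0.632, 0.219] pointing down, gripper open.
Joint ranges: [-2.83, 2.83], [-0.83, 2.19], [0.07, 2.5], [-1.14, 4.28], [0.01, 3], [-2.97, 2.97]. Speed limits (rad/s): [1.89, 1.89, 2.22, 3.14, 3.14, 3.14].

### API

Orientations are given as a unit quaternion [x, y, z, w].
In Python, from station import arm, vision gives the robot as it stands.
- The arm moves only by the tool send_rows, never from a script. Its argument "motion" is a list of rows, each a list of 7 numbers: the gripper's target within -1 to 1 (shut at 1, half-way at 0, fully open at -1), then the shift along the world's x, y, z in m, then the turn, a rotation vector about the world's x, y, z in rad. A call has exactly 10 rows; each row shifts and turns the commanded pose from where the row before left it; what a row does not reach is not made up. A row lasts 1/8 s, in which the tool goes at most 62.5 mm and 10.7 degrees, less where a joint would pass 70% of its speed; a pose out of reach is approached as far as the arm can. A call is refused whole if a number of a shift passes 0.0625 or a number of a turn 0.188, either way. A call with a gripper value outside its range is refused whole. The fingers move at their own pace and stop on an object; the grip force is fixed at half the most. Time passes only in rows, so rows that do not move let the fingers close, or fill a call up. It gives the time, the measured TCP pose, the force and the opening at its end, in the units of the state.
- arm.observe(): the state, without advancing time (a new reading comes with each control period).
- vision.get_image(name): name is "scene" or "top" or "wrist"; returns a dict with "img" (400x640x3 uint8, red, green, blue), "camera_matrix" (3x3 intrinsics, pixels), "rvec" (rotation vector, rad) and "tvec" (3), from world to camera coordinates, as OpenCV has them; the wrist camera has in their place "hand_eye" (4x4, takes a point from camera to tool coordinates, whose origin is the TCP and whose axes are the flange's). Camera axes: x right, y down, z forward; pixel columns grow to the right and rows downward; lengths in m; the calibration is good to about 2 mm. A picture is of the moment at which its call begins: read the wrist's pose just before it. There is no depth.
- arm.job_done(): hands the job in, once; it reports no verdict.
The state is a dict: "time": time; "joints": joint angles; "dq": joint speeds; "effort": joint torques, N m; "tool_pos": TCP position; "eef_rot": TCP orientation; "ft_force": force on the tool from outside, world axes, zero at the start; "ft_torque": the same for the moment, N m; "width": opening from 0.0 (shut) to 1.0 (fully open).
Only numpy, scipy, OpenCV 4.12 (cv2) and the standard library are available. Lean on these libraries where they do the work, as an engineer would, in place of code of your own. Each camera call takes 0.05 s, during which the arm holds its last target.

## Working session

There is one attempt and no reset: what is moved stays moved. The work goes in short steps, Python scripts to look and compute and a tool call to move; the robot and the scene stay as the last step left them, time stands still between calls to the robot, and variables do not carry over. Pictures are saved under pics/ and viewed, and the job is handed in when it is done.

Besides the shell and the picture viewer there is one more tool, called after "Request:" by a JSON object that holds its "fn" and its "kwargs", one argument or row to a line. send_rows: Moves the arm, as the interface text tells. Its arguments: {"type":"object","properties":{"motion":{"type":"array"}},"required":["motion"]}

```bash
mkdir -p pics; python3 - <<'E'
from station import arm, vision
import cv2
s=arm.observe(); print(s)
for n in ("scene","top","wrist"):
    r=vision.get_image(n); cv2.imwrite(f"pics/{n}0.png",cv2.cvtColor(r["img"],cv2.COLOR_RGB2BGR))
    print(n,{k:v for k,v in r.items() if k!="img"})
E
```

```text
{'time': 0.0, 'joints': array([ 1.17218641e+00,  1.16464091e-01,  1.44225594e+00, -1.65868242e-06,
        1.58395473e+00, -3.77746216e-02]), 'dq': array([ 5.37543402e-05,  3.92319156e-04,  7.92220046e-04, -1.80905869e-03,
        6.27298871e-04,  7.82199461e-04]), 'effort': array([ 1.32276877e-03, -7.21249652e+01, -6.22628617e+01,  7.81302690e-02,
        2.35682493e-02, -9.06207470e-05]), 'tool_pos': array([0.23823175, 0.63135912, 0.21792572]), 'eef_rot': array([ 1.79440441e-01,  9.83768690e-01, -5.28405520e-04, -1.16309745e-04]), 'ft_force': array([ 0.36703884, -0.90269404, -0.62433346]), 'ft_torque': array([ 0.01731277, -0.01821437,  0.00829718]), 'width': 0.9975178737771622}
scene {'camera_matrix': array([[499.63314738,   0.        , 317.22276015],
       [  0.        , 499.63314738, 195.18235241],
       [  0.        ,   0.        ,   1.        ]]), 'rvec': array([ 1.42703363,  2.28185535, -0.78912602]), 'tvec': array([ 0.22951475, -0.40968796,  1.44957004])}
top {'camera_matrix': array([[440.34358376,   0.        , 316.59508432],
       [  0.        , 440.34358376, 192.50196482],
       [  0.        ,   0.        ,   1.        ]]), 'rvec': array([ 2.17817764, -2.12522655,  0.10052159]), 'tvec': array([0.05105575, 0.59853736, 0.8108501 ])}
wrist {'camera_matrix': array([[307.96268412,   0.        , 320.8089727 ],
       [  0.        , 307.96268412, 197.78772439],
       [  0.        ,   0.        ,   1.        ]]), 'hand_eye': array([[ 1.95524971e-04, -9.54499919e-01, -2.98211112e-01,
         8.44421986e-02],
       [ 9.99999935e-01,  9.62212528e-05,  3.47679131e-04,
        -1.35254348e-04],
       [-3.03165455e-04, -2.98211161e-01,  9.54499875e-01,
        -1.65673196e-01],
       [ 0.00000000e+00,  0.00000000e+00,  0.00000000e+00,
         1.00000000e+00]])}
```

View pics/top0.png

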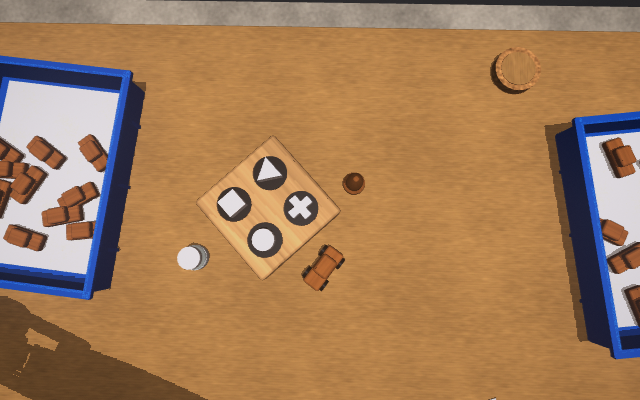

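View pics/scene0.png

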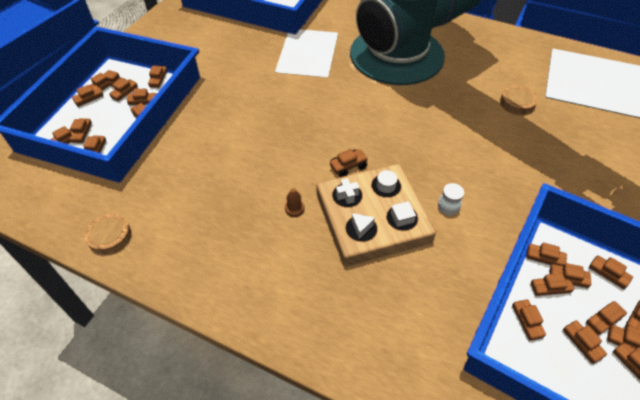

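View pics/wrist0.png

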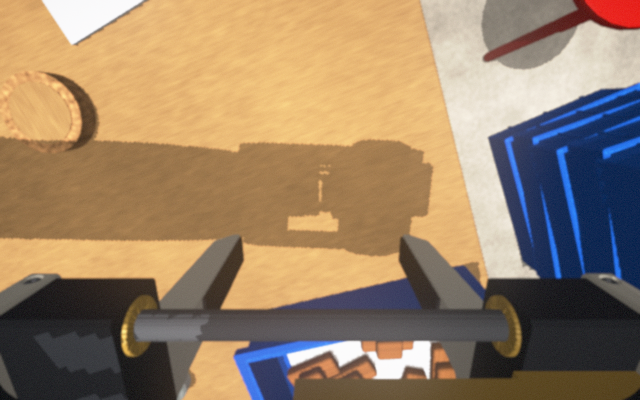

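The top view shows the toy with its pop-ups at: round (263,240), square (233,205), triangle (269,171), cross (300,208). The car is at (323,267), the rocket at (353,183) and the jar at (192,257). The scene view agrees. Next I measure them.

```bash
cat > h.py <<'E'
import numpy as np, cv2
from scipy.optimize import least_squares
from station import arm, vision
def cam(r):
    R=cv2.Rodrigues(np.array(r["rvec"]))[0]; return np.array(r["camera_matrix"]),R,np.array(r["tvec"])
def back(r,uv,z):
    K,R,t=cam(r); d=R.T@np.linalg.inv(K)@np.array([uv[0],uv[1],1.]); c=-R.T@t
    return c+d*(z-c[2])/d[2]
def white(img,box,thr=150):
    m=((img.min(2)>thr)&(img.max(2).astype(int)-img.min(2)<45)).astype(np.uint8)
    k=np.zeros_like(m); x0,y0,x1,y1=box; k[y0:y1,x0:x1]=1
    n,l,st,c=cv2.connectedComponentsWithStats(m*k)
    return [(st[i,4],c[i],st[i,:4]) for i in range(1,n) if st[i,4]>60]
E
python3 - <<'E'
from h import *
r=vision.get_image("top")
w=white(r["img"],(205,140,335,275))
P={}
for a,c,b in w:
    p=back(r,c,.072); print(a,c.round(1),b,p.round(4))
    near=min({'round':(263,240),'square':(233,205),'triangle':(269,173),'cross':(300,208)}.items(),key=lambda kv:np.hypot(*(np.array(kv[1])-c)))[0]; P[near]=p[:2]
L=dict(round=(.045,.045),square=(.045,-.045),triangle=(-.045,-.045),cross=(-.045,.045))
ks=list(L); A=np.array([L[k] for k in ks]);B=np.array([P[k] for k in ks])
ca=B.mean(0); H=A.T@(B-ca); yaw=np.arctan2(H[0,1]-H[1,0],H[0,0]+H[1,1])
R=np.array([[np.cos(yaw),-np.sin(yaw)],[np.sin(yaw),np.cos(yaw)]])
print("center",ca,"yaw",yaw,np.degrees(yaw)); F=ca+A@R.T
for k,f,b in zip(ks,F,B): print(k,f.round(4),(1e3*(b-f)).round(1), "r",np.hypot(*f).round(3))
for n,c,z in (("car",(323,267),.03),("rocket",(353,183),.04),("jar",(190,257),.06)): print(n,back(r,c,z).round(3))
s=vision.get_image("scene"); K,Rr,t=cam(s)
im=s["img"].copy()
for f in F:
    for z,c in((.072,(255,0,0)),):
        q=cv2.projectPoints(np.array([[f[0],f[1],z]]),np.array(s["rvec"]),t,K,None)[0].ravel(); print(q.round(1)); cv2.circle(im,tuple(int(round(v)) for v in q),1,c,-1)
for a,c,b in white(s["img"],(330,165,425,240)): print("scene",a,c.round(1),back(s,c,.072).round(4))
cv2.imwrite("pics/sc1.png",cv2.resize(cv2.cvtColor(im[120:280,260:480],cv2.COLOR_RGB2BGR),None,fx=3,fy=3,interpolation=cv2.INTER_NEAREST))
E
```

```text
270 [267.4 170.5] [257 157  24  23] [0.6317 0.157  0.072 ]
404 [230.8 202.6] [218 189  27  28] [0.5705 0.2221 0.072 ]
340 [299.7 206.6] [288 196  24  23] [0.5661 0.0952 0.072 ]
394 [262.5 239.4] [252 229  22  22] [0.5047 0.161  0.072 ]
center [0.56826324 0.15883336] yaw 2.322959753666262 133.09578986382616
round [0.5047 0.1609] [-0.   0.1] r 0.53
square [0.5704 0.2224] [ 0.2 -0.3] r 0.612
triangle [0.6319 0.1567] [-0.1  0.3] r 0.651
cross [0.5661 0.0952] [-0.  -0.1] r 0.574
car [0.456 0.05  0.03 ]
rocket [ 0.616 -0.003  0.04 ]
jar [0.469 0.295 0.06 ]
[387.6 176.8]
[404.1 209.1]
[362.6 219.9]
[347.9 186.5]
scene 236 [387.1 177.7] [0.5076 0.161  0.072 ]
scene 232 [347.3 187.1] [0.5682 0.0946 0.072 ]
scene 290 [403.4 210.3] [0.5741 0.2221 0.072 ]
scene 215 [361.8 220.6] [0.6342 0.156  0.072 ]
```

View pics/sc1.png

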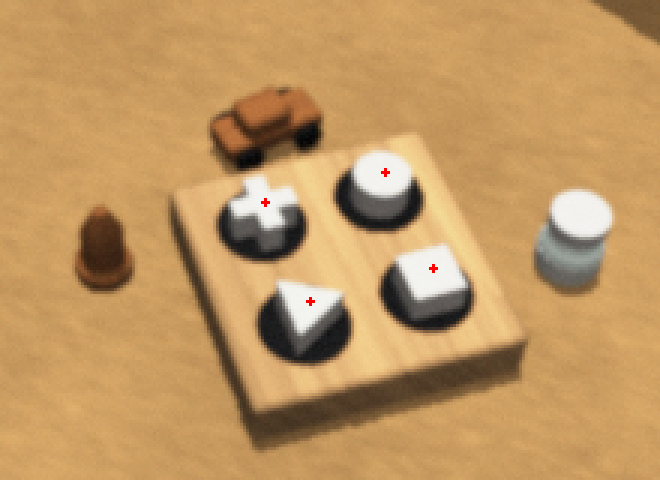

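Request:
{"fn": "send_rows", "kwargs": {
  "motion": [
    [1,0.015,-0.025,0,0,0,0],
    [1,0.03,-0.052,0,0,0,0],
    [1,0.03,-0.052,0,0,0,0],
    [1,0.03,-0.052,0,0,0,0],
    [1,0.03,-0.052,0,0,0,0],
    [1,0.03,-0.052,0,0,0,0],
    [1,0.03,-0.052,0,0,0,0],
    [1,0.03,-0.052,-0.02,0,0,0],
    [1,0.028,-0.052,-0.02,0,0,0],
    [1,0.014,-0.028,-0.02,0,0,0]
  ]
}}

```text
time: 1.5
tool_pos: [0.5058, 0.1608, 0.1584]
eef_rot: [0.18, 0.984, -0.0, 0.0]
ft_force: [-0.5, 0.4, 0.4]
width: 0.011
```

```bash
python3 - <<'E'
from h import *
s=arm.observe(); print(s["tool_pos"],s["ft_force"],s["time"])
r=vision.get_image("wrist"); cv2.imwrite("pics/w1.png",cv2.cvtColor(r["img"],cv2.COLOR_RGB2BGR))
E
```

```text
[0.50580441 0.16075335 0.15836654] [-0.53967986  0.39871196  0.43531004] 1.5
```

View pics/w1.png

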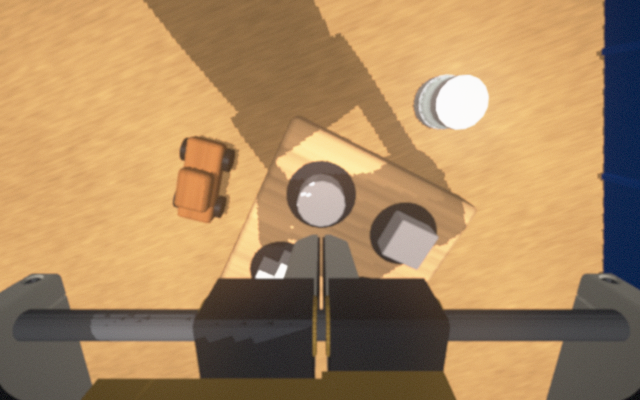

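The round pop-up's centre is at (321,200) in the wrist view, directly beyond the closed fingertips at (320,240). I descend in two stages.

Request:
{"fn": "send_rows", "kwargs": {
  "motion": [
    [1,0,0,-0.02,0,0,0],
    [1,0,0,-0.03,0,0,0],
    [1,0,0,-0.022,0,0,0],
    [1,0,0,-0.006,0,0,0],
    [1,0,0,-0.005,0,0,0],
    [1,0,0,-0.005,0,0,0],
    [1,0,0,-0.005,0,0,0],
    [1,0,0,-0.004,0,0,0],
    [1,0,0,0,0,0,0],
    [1,0,0,0,0,0,0]
  ]
}}

```text
time: 2.8
tool_pos: [0.5048, 0.163, 0.0618]
eef_rot: [0.179, 0.984, -0.0, -0.0]
ft_force: [-0.3, -0.4, 0.6]
width: 0.007
```

```bash
python3 - <<'E'
from h import *
s=arm.observe(); print(s["tool_pos"],s["ft_force"],s["ft_torque"],s["time"])
E
```

```text
[0.5048404  0.16297355 0.06175661] [-0.33209077 -0.38515451  0.63016549] [ 0.01633662  0.03534905 -0.04725111] 2.8
```

Request:
{"fn": "send_rows", "kwargs": {
  "motion": [
    [1,0,0,-0.002,0,0,0],
    [1,0,0,-0.001,0,0,0],
    [1,0,0,-0.001,0,0,0],
    [1,0,0,-0.001,0,0,0],
    [1,0,0,-0.001,0,0,0],
    [1,0,0,0,0,0,0],
    [1,0,0,0,0,0,0],
    [1,0,0,0,0,0,0],
    [1,0,0,0,0,0,0],
    [1,0,0,0,0,0,0]
  ]
}}

```text
time: 4.05
tool_pos: [0.5051, 0.1631, 0.0564]
eef_rot: [0.179, 0.984, -0.0, 0.0]
ft_force: [-2.6, -1.7, 8.1]
width: 0.005
```

8.1 N at z 0.0564 fits the soft stop, which predicts about 8 N at 2.6 mm past it. I lift and go to the triangle.

Request:
{"fn": "send_rows", "kwargs": {
  "motion": [
    [1,0,0,0.005,0,0,0],
    [1,0,0,0.02,0,0,0],
    [1,0,0,0.035,0,0,0],
    [1,0.02,-0.001,0,0,0,0],
    [1,0.035,-0.002,0,0,0,0],
    [1,0.035,-0.002,0,0,0,0],
    [1,0.026,-0.001,0,0,0,0],
    [1,0.012,0,0,0,0,0],
    [1,0,0,0,0,0,0],
    [1,0,0,0,0,0,0]
  ]
}}

```text
time: 5.3
tool_pos: [0.6323, 0.1573, 0.1162]
eef_rot: [0.179, 0.984, 0.0, -0.0]
ft_force: [-0.0, 0.1, 0.3]
width: 0.004
```

```bash
python3 - <<'E'
from h import *
from scipy.spatial.transform import Rotation as Ro
s=arm.observe(); print(s["tool_pos"],s["ft_force"],s["time"])
r=vision.get_image("wrist"); im=cv2.cvtColor(r["img"],cv2.COLOR_RGB2BGR)
T=np.eye(4);T[:3,:3]=Ro.from_quat(s["eef_rot"]).as_matrix();T[:3,3]=s["tool_pos"]
M=np.linalg.inv(T@np.array(r["hand_eye"]))
for p in ((.506,.161,.059),(.5725,.2224,.072),(.633,.1567,.072),(.567,.095,.072),tuple(s["tool_pos"])):
    q=np.array(r["camera_matrix"])@(M@[*p,1])[:3]; q=q[:2]/q[2]; print(p,q.round(0)); cv2.circle(im,tuple(int(v) for v in q),2,(0,0,255),-1)
cv2.imwrite("pics/w2.png",im)
s=vision.get_image("scene"); 
cv2.imwrite("pics/sc2.png",cv2.resize(cv2.cvtColor(s["img"][120:280,260:480],cv2.COLOR_RGB2BGR),None,fx=3,fy=3))
E
```

```text
[0.6322648  0.15730261 0.11620773] [-0.03474663  0.07540607  0.27958971] 5.3
(0.506, 0.161, 0.059) [258.  46.]
(0.5725, 0.2224, 0.072) [382. 110.]
(0.633, 0.1567, 0.072) [320. 224.]
(0.567, 0.095, 0.072) [204. 170.]
(np.float64(0.6322648046038708), np.float64(0.15730261184989675), np.float64(0.11620772893307084)) [321. 250.]
```

View pics/w2.png

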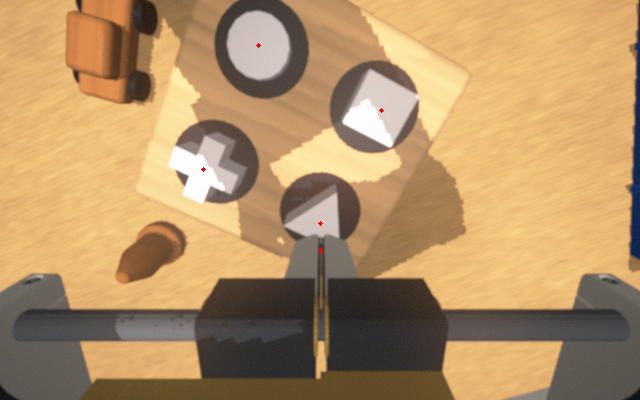

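View pics/sc2.png

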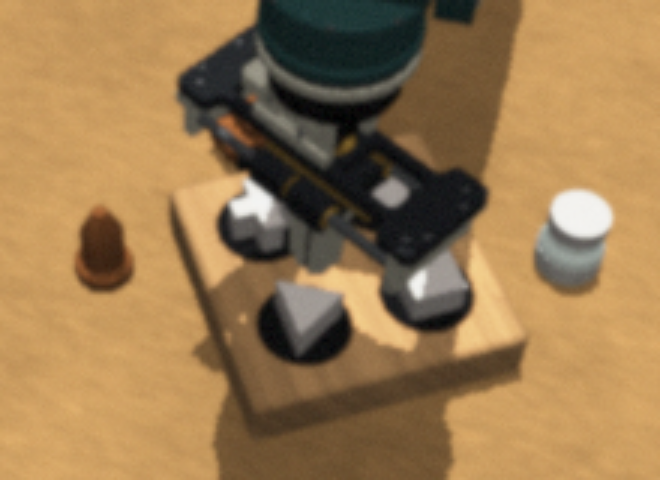

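In the wrist view my projected points land on all four pop-up centres, with the round one matching at its stop height. The toy has not moved, so I press the triangle.

Request:
{"fn": "send_rows", "kwargs": {
  "motion": [
    [1,0,0,-0.015,0,0,0],
    [1,0,0,-0.02,0,0,0],
    [1,0,0,-0.005,0,0,0],
    [1,0,0,-0.005,0,0,0],
    [1,0,0,-0.005,0,0,0],
    [1,0,0,-0.004,0,0,0],
    [1,0,0,-0.003,0,0,0],
    [1,0,0,-0.002,0,0,0],
    [1,0,0,0,0,0,0],
    [1,0,0,0,0,0,0]
  ]
}}

```text
time: 6.65
tool_pos: [0.6331, 0.1572, 0.0574]
eef_rot: [0.179, 0.984, 0.0, 0.0]
ft_force: [-4.9, -0.6, 7.1]
width: 0.003
```

7.1 N at 1.6 mm past the stop, where about 7.3 N is expected. On to the cross.

Request:
{"fn": "send_rows", "kwargs": {
  "motion": [
    [1,0,0,0.004,0,0,0],
    [1,0,0,0.02,0,0,0],
    [1,0,0,0.035,0,0,0],
    [1,-0.011,-0.01,0,0,0,0],
    [1,-0.02,-0.02,0,0,0,0],
    [1,-0.02,-0.02,0,0,0,0],
    [1,-0.015,-0.012,0,0,0,0],
    [1,0,0,0,0,0,0],
    [1,0,0,0,0,0,0],
    [1,0,0,0,0,0,0]
  ]
}}

```text
time: 7.9
tool_pos: [0.5673, 0.0956, 0.1158]
eef_rot: [0.179, 0.984, 0.0, -0.0]
ft_force: [-0.9, -0.1, 0.3]
width: 0.003
```

```bash
python3 - <<'E'
from h import *
from scipy.spatial.transform import Rotation as Ro
s=arm.observe(); print(s["tool_pos"],s["ft_force"],s["time"])
r=vision.get_image("wrist"); im=cv2.cvtColor(r["img"],cv2.COLOR_RGB2BGR)
T=np.eye(4);T[:3,:3]=Ro.from_quat(s["eef_rot"]).as_matrix();T[:3,3]=s["tool_pos"]
M=np.linalg.inv(T@np.array(r["hand_eye"]))
for p in ((.506,.161,.059),(.5725,.2224,.072),(.633,.1567,.059),(.567,.095,.072),tuple(s["tool_pos"])):
    q=np.array(r["camera_matrix"])@(M@[*p,1])[:3]; q=q[:2]/q[2]; cv2.circle(im,tuple(int(v) for v in q),2,(0,0,255),-1)
cv2.imwrite("pics/w3.png",im)
E
```

```text
[0.5673117  0.09561388 0.11579473] [-0.86924855 -0.07765605  0.32811809] 7.9
```

View pics/w3.png

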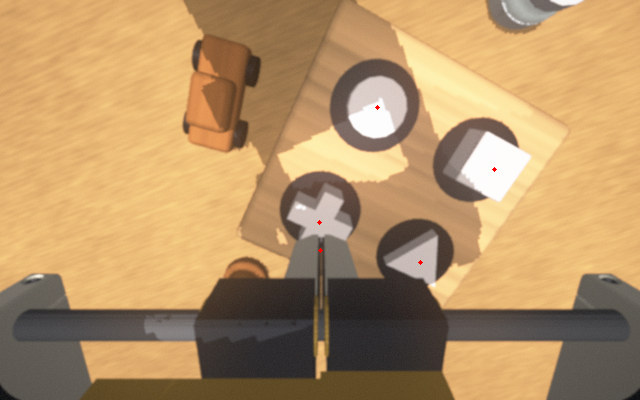

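The tip is over the cross at (320,222), and the triangle and round pop-ups sit low. I press the cross.

Request:
{"fn": "send_rows", "kwargs": {
  "motion": [
    [1,0,0,-0.015,0,0,0],
    [1,0,0,-0.02,0,0,0],
    [1,0,0,-0.005,0,0,0],
    [1,0,0,-0.005,0,0,0],
    [1,0,0,-0.005,0,0,0],
    [1,0,0,-0.004,0,0,0],
    [1,0,0,-0.003,0,0,0],
    [1,0,0,-0.002,0,0,0],
    [1,0,0,0,0,0,0],
    [1,0,0,0,0,0,0]
  ]
}}

```text
time: 9.2
tool_pos: [0.5671, 0.0952, 0.0574]
eef_rot: [0.179, 0.984, 0.0, 0.0]
ft_force: [-3.6, -1.4, 6.6]
width: 0.005
```

Request:
{"fn": "send_rows", "kwargs": {
  "motion": [
    [1,0,0,-0.001,0,0,0],
    [1,0,0,0,0,0,0],
    [1,0,0,0,0,0,0],
    [1,0,0,0.005,0,0,0],
    [1,0,0,0.03,0,0,0],
    [1,0,0,0.05,0,0,0],
    [1,0,0,0.05,0,0,0],
    [1,0,0,0.03,0,0,0],
    [1,0,-0.02,0,0,0,0],
    [1,0,-0.03,0,0,0,0]
  ]
}}

```text
time: 10.45
tool_pos: [0.5668, 0.0445, 0.22]
eef_rot: [0.179, 0.984, -0.0, -0.0]
ft_force: [-0.6, 0.0, 0.1]
width: 0.003
```

Request:
{"fn": "send_rows", "kwargs": {
  "motion": [
    [1,-0.01,-0.045,0,0,0,0],
    [1,-0.01,-0.045,0,0,0,0],
    [1,-0.01,-0.045,0,0,0,0],
    [1,-0.01,-0.045,0,0,0,0],
    [1,-0.01,-0.045,0,0,0,0],
    [1,-0.01,-0.045,0,0,0,0],
    [1,-0.01,-0.045,0,0,0,0],
    [1,-0.01,-0.045,0,0,0,0],
    [1,0,0,0,0,0,0],
    [1,0,0,0,0,0,0]
  ]
}}

```text
time: 11.7
tool_pos: [0.4865, -0.3148, 0.2198]
eef_rot: [0.18, 0.984, 0.0, -0.001]
ft_force: [0.4, 0.4, 0.1]
width: 0.002
```

```bash
python3 - <<'E'
from h import *
r=vision.get_image("top"); print(arm.observe()["tool_pos"])
cv2.imwrite("pics/t4.png",cv2.cvtColor(r["img"],cv2.COLOR_RGB2BGR))
for a,c,b in white(r["img"],(205,140,335,275)): print(a,c.round(1),b,[back(r,c,z)[:2].round(4) for z in(.059,.072)])
s=vision.get_image("scene")
for a,c,b in white(s["img"],(330,165,425,245)): print("scene",a,c.round(1),[back(s,c,z)[:2].round(4) for z in(.059,.072)])
cv2.imwrite("pics/sc4.png",cv2.resize(cv2.cvtColor(s["img"][120:280,260:480],cv2.COLOR_RGB2BGR),None,fx=3,fy=3))
E
```

```text
[ 0.48679287 -0.31435739  0.2201843 ]
270 [268.6 171.6] [258 159  24  22] [array([0.6318, 0.1565]), array([0.6297, 0.1548])]
405 [230.8 202.5] [218 189  27  28] [array([0.5717, 0.225 ]), array([0.5706, 0.2221])]
329 [300.1 207.3] [289 196  23  23] [array([0.5659, 0.0952]), array([0.5649, 0.0944])]
387 [263.6 239.5] [253 229  22  22] [array([0.5047, 0.1609]), array([0.5047, 0.1591])]
scene 238 [386.4 181.6] [array([0.5078, 0.1607]), array([0.5184, 0.1634])]
scene 228 [347.2 191.1] [array([0.5686, 0.0951]), array([0.5782, 0.0988])]
scene 291 [403.4 210.3] [array([0.5644, 0.2204]), array([0.574 , 0.2222])]
scene 216 [361.4 224.3] [array([0.6342, 0.156 ]), array([0.6428, 0.1588])]
```

View pics/t4.png

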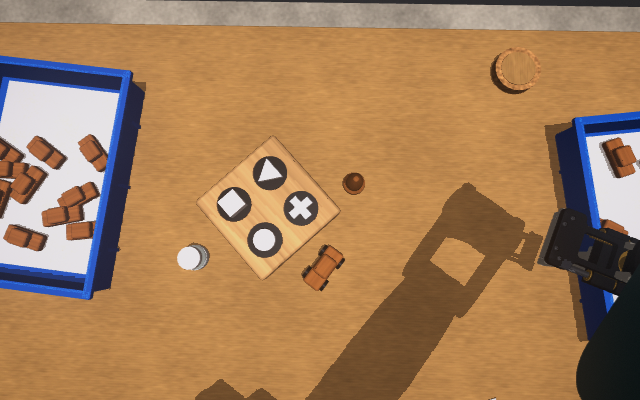

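View pics/sc4.png

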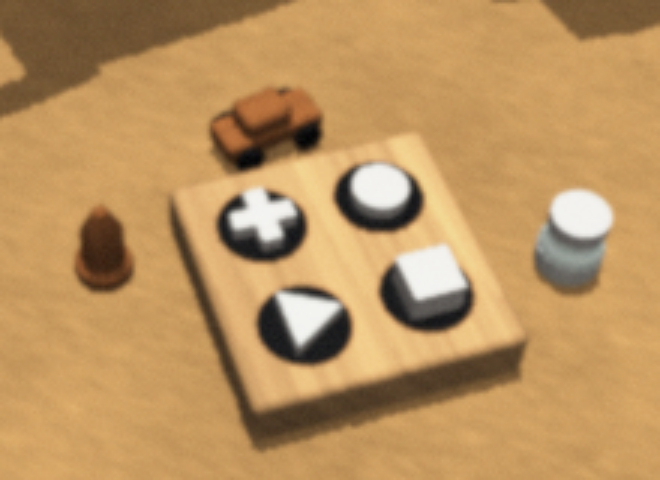

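The final pictures show round, triangle and cross low and the square still up at (230.8,202.5), where it started. At the stop height, the pressed tops sit within 0.5 mm of their first positions, and the bystanders look unmoved. I hand the job in.

```bash
python3 -c "
from station import arm
print(arm.observe()['ft_force']); print(arm.job_done())"
```

```text
[ 0.48879734 -0.17580203  0.34634622]
the job is handed in; nothing more can be done
None
```

I pressed the round, then the triangle, then the cross pop-up down to its stop with the fingers closed. I then lifted clear and handed the job in at about 12 s.

- **Stop reached:** each press read above the 6 N at which the soft stop starts to give, with the fingertips past the 59 mm stop height. The readings were 8.1 N (round), 7.1 N (triangle) and 6.6 N (cross). The cross read about 0.7 N below what I expected, so I pushed it 1 mm further without taking another reading.
- **Final pictures:** in both cameras the three pressed tops match the stop height, within 0.5 mm (top camera) of where they first stood. The square is still up and has not moved. The car, rocket and jar look unmoved by eye; I did not measure them again.
- **Worth noting:** sideways force while pressing reached about 5 N, on the triangle, but the toy did not visibly shift. The two cameras differ by 2–4 mm, mostly in x, slightly more than the stated calibration. I aimed at or within about 2 mm of the top-camera positions.

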